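# Reset the water-feed valve of a glass grinder

### The arm

A 6-joint arm with a two-finger parallel gripper is mounted at the origin on the work surface. World frame = base frame: x ahead of the robot, y to its left, z up, the work surface at z = 0. Lengths are in m, angles in rad, forces in N, time in s.
With the tool pointing down it reaches from about 0.25 to 0.8 m from the base axis. Payload 3.9 kg.
Tool frame: the origin (TCP) lies between the finger pads, 19 mm behind the fingertips; this is the grasp point; z points along the fingers, y is the line along which they close (so a half turn about z gives the same grasp; the last joint's range is limited). The gripper opens to 85 mm and grips with 20 to 120 N. Pads are 22 mm wide; open, the fingers measure 114 mm over their backs; the gripper's body (76 mm by 85 mm) begins 54 mm behind the grasp point. The pads swing forward as they close: fully open they stand 13 mm farther back than shut.
Start: joints at [-1.283, 0.26, -0.138, 1.173, 0, 1.571], TCP at [0.149, -0.503, 0.25] pointing down, gripper open.
Joint ranges: [-2.78, 2.78], [-0.83, 1.72], [-1.28, 1.37], [-1.9, 2.12], [-1.57, 1.48], [-3.14, 3.14]. Speed limits (rad/s): [2.57, 2.57, 3.14, 3.14, 3.14, 3.14].

### API

Orientations are given as a unit quaternion [w, x, y, z].
In Python, from station import get_obs, cams, r gives the robot as it stands.
- The arm moves only by the tool step_arm, never from a script. Its argument "moves" is text: rows parted by semicolons, each of 7 numbers parted by spaces: the turn, a rotation vector about the tool's x, y, z scaled (see below), then the shift along the tool's x, y, z scaled (see below), then the opening, from 0 (shut) to 1 (fully open). A call has exactly 10 rows; each row shifts and turns the commanded pose from where the row before left it, along the tool's axes as they then stand; what a row does not reach is not made up. The controller multiplies each number of a shift by 3 cm and each number of a turn by 120 degrees. A row lasts 1/12 s, in which the tool goes at most 41.7 mm and 7.16 degrees, less where a joint would pass 70% of its speed; a pose out of reach is approached as far as the arm can. A call with a number of a shift or a turn outside -1 to 1 is refused whole. A call with a gripper value outside its range is refused whole. The fingers move at their own pace and stop on an object; "force" is the grip in N (left out, the last holds). Time passes only in rows, so rows that do not move let the fingers close, or fill a call up. It gives the time, the measured TCP pose, the force, the opening and the grip force at its end, in the units of the state.
- get_obs(): the state, without advancing time (a new reading comes with each control period).
- cams.camera(name): name is "scene" or "top" or "wrist"; returns (picture, depth): 384x512x3 uint8, red, green, blue; 384x512 float32, m along the optical axis (not along the pixel's ray), 0 where there is no reading.
- cams.calibration(name): a dict with "fx", "fy", "cx", "cy" (pixels), "extrinsics" (4x4, takes a point from world to camera coordinates); the wrist camera has in their place "T_tool_cam" (4x4, takes a point from camera to tool coordinates, whose origin is the TCP and whose axes are the flange's). Camera axes: x right, y up, looking along -z (the intrinsics and any distortion apply to the point x, -y, -z); pixel columns grow to the right and rows downward; lengths in m; the calibration is good to about 2 mm. A picture is of the moment at which its call begins: read the wrist's pose just before it. calibration takes no time and is no camera call.
- r.close_job(): hands the job in; it is judged then, once.
The state is a dict: "time": time; "joint_positions": joint angles; "qd": joint speeds; "joint_efforts": joint torques, N m; "ee_pos": TCP position; "tcp_rot": TCP orientation; "force": force on the tool from outside, world axes, zero at the start; "ft_torque": the same for the moment, N m; "grip_width": finger opening in m; "gripper_force": force on a finger pad.
Only numpy, scipy, OpenCV 4.12 (cv2) and the standard library are available. Lean on these libraries where they do the work, as an engineer would, in place of code of your own. Each camera call takes 0.05 s, during which the arm holds its last target. There are 200 camera calls.

### The job

Set the water feed of the glass grinder: turn the valve wheel by its upright handle clockwise (seen from above) until it is shut against its stop, then back it off exactly two full turns anticlockwise. Finish while still gripping the handle between the fingers so that the setting cannot creep, and leave the bowl, the pliers and the glass cutter where they are.

Things in the scene. Friction and masses are not known exactly. Their poses are not given: they have to be found in the camera images.
- grinder: Fixed unit: grey bench glass grinder, white top 97 mm high, copper spout to 155 mm, and in front of it a brass water valve 100 mm high with the wheel on top. Origin on the table under the valve stem, x towards the grinder, whose box spans x 110 to 310, y -120 to 120 mm; z up. A copper pipe runs from the valve to y = -80 mm and into the table, below 55 mm.
- stem_axis (a point): Point on the vertical axis of the valve wheel, 142.5 mm above the table, level with the handle's middle; it does not move. The wheel is dark steel, horizontal, 112 mm across, top of its rim 118 mm and of its hub 121 mm above the table.
- wheel (a joint): Turn of the valve wheel, rad: 0 = shut, at a hard stop; grows anticlockwise seen from above as it opens; two turns = 12.566. Starts at 1.6 to 5.6. Friction 0.12 N m; stays where left. At 0 the handle is on the grinder's -x side of the stem.
- handle_mid (a point): Middle of the wheel's handle, on the handle's own axis, 50 mm from the wheel's axis and 142.5 mm above the table at all times.
- handle: The handle: an upright black plastic cylinder 22 mm in diameter and 45 mm tall standing on the wheel's rim, from 120 to 165 mm above the table. It revolves freely on its pin, so fingers that grip it need not turn as it is led round the circle. Origin at the centre of its underside.
- bowl: White bowl of glass offcuts, 160 mm across, 40 mm high, loose, bystander. Origin under its centre.
- pliers: Loose pliers with red handles, 190 mm long along x, 16 mm high, bystander. Origin on the table near the middle.
- cutter: Loose brass pen-shaped glass cutter, 145 mm long along its x axis, 14 mm thick, bystander. Origin on the table below its middle.

How it is judged:
By the outcome, as a careful person would: the job done as asked, in the order asked, and still so for the second after the job is handed in, while the arm keeps its last pose, push and grip.
It also fails if it takes over 59 s, if anything falls off the work surface, if the arm or the gripper's body presses on something with over 40 N, if the wrist force passes 120 N, or if a joint passes its speed limit or range.

## Working session

There is one attempt and no reset: what is moved stays moved. The work goes in short steps, Python scripts to look and compute and a tool call to move; the robot and the scene stay as the last step left them, time stands still between calls to the robot, and variables do not carry over. Pictures are saved under pics/ and viewed, at most 10 in all, crops included, and the job is handed in when it is done.

Besides the shell and the picture viewer there is one more tool, called after "Emit:" as name(argument=value, ...) on one line, values as JSON. step_arm: Moves the arm, as the interface text tells. Shifts and turns lie within -1 to 1; 1 stands for 3 cm of shift or 120 degrees of turn. Its arguments: {"type":"object","properties":{"moves":{"type":"string"},"force":{"type":"number"}},"required":["moves"]}

```bash
mkdir -p pics; cat > h.py <<'E'
import numpy as np, cv2
from station import get_obs, cams, r
def shot(n,f=None):
    im,d=cams.camera(n)
    np.savez(f'/tmp/{n}.npz',im=im,d=d)
    if f: cv2.imwrite(f'pics/{f}.png',im[:,:,::-1])
    return im,d
def world(n,d):
    c=cams.calibration(n); v,u=np.indices(d.shape)
    P=np.stack([(u-c['cx'])/c['fx']*d,-(v-c['cy'])/c['fy']*d,-d,np.ones_like(d)],-1)
    return (P@np.linalg.inv(c['extrinsics']).T)[...,:3]
E
python3 - <<'E'
from h import *
for n in('top','scene'):
    shot(n,n); c=cams.calibration(n); print(n,{k:(np.round(v,3).tolist()) if not isinstance(v,str) else v for k,v in c.items()})
o=get_obs(); print({k:np.round(v,3).tolist() for k,v in o.items()})
E
```

```text
top {'fx': 494.789, 'fy': 494.789, 'cx': 252.452, 'cy': 194.474, 'extrinsics': [[-0.021, -1.0, 0.009, 0.081], [0.997, -0.021, 0.069, -0.517], [-0.069, 0.011, 0.998, -1.357], [0.0, 0.0, 0.0, 1.0]]}
scene {'fx': 463.35, 'fy': 463.35, 'cx': 254.951, 'cy': 185.574, 'extrinsics': [[-0.765, 0.644, -0.014, 0.357], [-0.425, -0.488, 0.763, 0.172], [0.485, 0.589, 0.647, -1.391], [0.0, 0.0, 0.0, 1.0]]}
{'time': 0.1, 'joint_positions': [-1.283, 0.261, -0.139, 1.173, -0.0, 1.571], 'qd': [-0.002, -0.0, 0.005, 0.001, -0.0, 0.0], 'joint_efforts': [0.0, -40.651, 25.453, 0.01, 0.0, -0.0], 'ee_pos': [0.149, -0.503, 0.249], 'tcp_rot': [-0.001, 0.99, 0.143, -0.0], 'force': [0.061, 0.854, 0.102], 'ft_torque': [0.004, 0.064, -0.035], 'gripper_force': 0.0, 'grip_width': 0.086}
```

View pics/top.png

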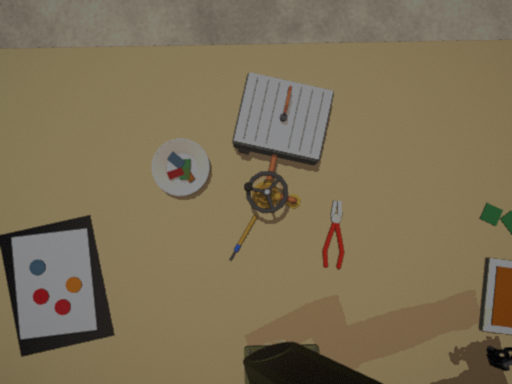

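View pics/scene.png

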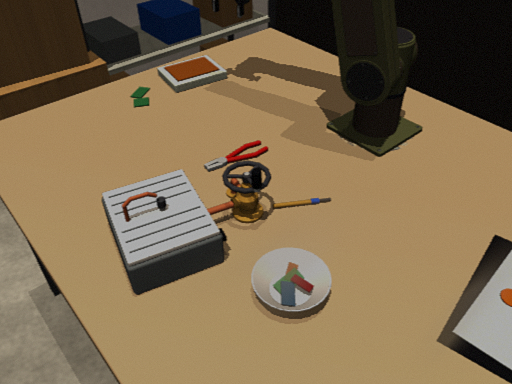

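The top view shows the wheel centred at about (267,192), with the black handle on its left (+y side) at about (248,187). The grinder is above it at (284,118), the bowl at (181,167), the cutter at (245,235) and the pliers at (335,235). The scene view agrees, with the handle at about (257,178). Next I measure from the depth.

```bash
python3 - <<'E'
from h import *
for n in('top','scene'):
    z=np.load(f'/tmp/{n}.npz'); W=world(n,z['d']); im=z['im'].astype(int); d=z['d']
    print(n,'table z',np.median(W[200:260,190:220,2]) if n=='top' else np.median(W[180:230,300:330,2]))
    near=(np.hypot(W[...,0]-.51,W[...,1]-.05)<.12)&(d>0)
    dark=im.max(-1)<95
    H=near&dark&(W[...,2]>.13)&(W[...,2]<.18); R=near&dark&(W[...,2]>.10)&(W[...,2]<.128)
    P=W[H]; print('handle',H.sum(),P.mean(0).round(4),P.min(0).round(3),P.max(0).round(3))
    T=W[H&(W[...,2]>.158)]; 
    if len(T): print('top',len(T),T.mean(0).round(4),((T.min(0)+T.max(0))/2).round(4))
    P=W[R]; (a,b),ax,_=cv2.fitEllipse(cv2.convexHull(P[:,:2].astype(np.float32)));print('wheel',R.sum(),a,b,ax,P.min(0).round(3),P.max(0).round(3))
    (a,b),rad=cv2.minEnclosingCircle(P[:,:2].astype(np.float32)); print(a,b,rad)
    G=(W[...,2]>.088)&(W[...,2]<.106)&(im.min(-1)>80)&(np.hypot(W[...,0]-.7,W[...,1])<.25)
    print('grinder',G.sum(),cv2.minAreaRect(W[G][:,:2].astype(np.float32)*1000))
E
```

```text
top table z -0.0005621851741538508
handle 66 [0.5285 0.0823 0.1621] [0.519 0.072 0.136] [0.54  0.092 0.172]
top 60 [0.5294 0.0822 0.164 ] [0.5298 0.0818 0.1653]
wheel 665 0.5183650851249695 0.033661626279354095 (0.10756299644708633, 0.10941313207149506) [ 0.465 -0.019  0.106] [0.573 0.087 0.126]
0.5186059474945068 0.033646661788225174 0.055413778871297836
grinder 5929 ((722.4781494140625, -16.268173217773438), (230.10768127441406, 191.3693389892578), 76.23500061035156)
scene table z 0.0004636019324800178
handle 166 [0.5349 0.0861 0.1522] [0.521 0.074 0.13 ] [0.543 0.094 0.168]
top 67 [0.5329 0.0843 0.1637] [0.5317 0.0836 0.1629]
wheel 704 0.5207860469818115 0.03652726113796234 (0.10713516175746918, 0.11022574454545975) [ 0.466 -0.017  0.103] [0.575 0.093 0.128]
0.5216609835624695 0.03767147660255432 0.05701092630624771
grinder 6119 ((723.2066040039062, -16.833969116210938), (233.5665283203125, 190.11465454101562), 76.31303405761719)
```

Measured, with both cameras agreeing to 3 mm:
- **Stem:** about (0.5195, 0.035).
- **Handle:** about (0.531, 0.083), at a radius of 49 mm against the 50 mm given.
- **Grinder direction:** −14°. Its centre is 210 mm from the stem, as specified.
- **Wheel:** about 4.7 rad (270°), within the stated start range.

I'll turn the tool to line up with the world axes and cross at z = 0.25.

Emit:
step_arm(moves="0 0 0.0456 0 0 0 1;0 0 0.0456 0 0 0 1;0 0 0.0456 0 0 0 1;0 0 0 0.4 -0.6 0 1;0 0 0 0.6 -0.9 0 1;0 0 0 0.6 -0.9 0 1;0 0 0 0.6 -0.9 0 1;0 0 0 0.6 -0.9 0 1;0 0 0 0.6 -0.9 0 1;0 0 0 0.6 -0.9 0 1", force=60)

```text
time: 0.93
ee_pos: [0.269, -0.3216, 0.2497]
tcp_rot: [-0.0, 1.0, 0.0, -0.0]
force: [1.1, -0.1, 0.8]
grip_width: 0.0853
gripper_force: 0.0
```

Emit:
step_arm(moves="0 0 0 0.6 -0.9 0 1;0 0 0 0.6 -0.9 0 1;0 0 0 0.6 -0.9 0 1;0 0 0 0.6 -0.9 0 1;0 0 0 0.6 -0.9 0 1;0 0 0 0.6 -0.9 0 1;0 0 0 0.6 -0.9 0 1;0 0 0 0.6 -0.9 0 1;0 0 0 0.6 -0.9 0 1;0 0 0 0.6 -0.9 0 1")

```text
time: 1.77
ee_pos: [0.4487, -0.0514, 0.2497]
tcp_rot: [0.0, 1.0, 0.001, -0.0]
force: [0.8, -0.3, -0.3]
grip_width: 0.0852
gripper_force: 0.0
```

Emit:
step_arm(moves="0 0 0 0.55 -0.9 0 1;0 0 0 0.55 -0.9 0 1;0 0 0 0.55 -0.9 0 1;0 0 0 0.55 -0.9 0 1;0 0 0 0.54 -0.87 0 1;0 0 0 0 0 0.4 1;0 0 0 0 0 0.4 1;0 0 0 0 0 0 1;0 0 0 0 0 0 1;0 0 0 0 0 0 1")

```text
time: 2.6
ee_pos: [0.5302, 0.0419, 0.2272]
tcp_rot: [-0.017, 0.999, 0.03, -0.001]
force: [0.0, 0.3, -0.3]
grip_width: 0.0856
gripper_force: 0.0
```

```bash
python3 - <<'E'
from h import *
from scipy.spatial.transform import Rotation as R
o=get_obs(); im,d=shot('wrist','wrist1'); c=cams.calibration('wrist')
v,u=np.indices(d.shape); P=np.stack([(u-c['cx'])/c['fx']*d,-(v-c['cy'])/c['fy']*d,-d,np.ones_like(d)],-1)
q=o['tcp_rot']; T=np.eye(4); T[:3,:3]=R.from_quat(np.r_[q[1:],q[0]]).as_matrix(); T[:3,3]=o['ee_pos']
W=(P@(T@np.array(c['T_tool_cam'])).T)[...,:3]; im=im.astype(int)
near=(np.hypot(W[...,0]-.52,W[...,1]-.035)<.085)&(d>0)&(im.max(-1)<110)
H=near&(W[...,2]>.158)&(W[...,2]<.172);K=near&(W[...,2]>.108)&(W[...,2]<.126)
print(o['ee_pos'])
if H.sum(): p=W[H]; print('top',H.sum(),p.mean(0),p.min(0),p.max(0))
if K.sum()>9: p=W[K]; print('wheel',K.sum(),cv2.minEnclosingCircle(p[:,:2].astype(np.float32)),cv2.fitEllipse(cv2.convexHull(p[:,:2].astype(np.float32))))
E
```

```text
[0.53024808 0.04191542 0.227195  ]
top 997 [0.53024627 0.08205426 0.16313308] [0.51925493 0.07217989 0.15802254] [0.53967903 0.09326287 0.16583149]
wheel 8192 ((0.5186470746994019, 0.03622274100780487), 0.057565681636333466) ((0.518085241317749, 0.034754376858472824), (0.10902781784534454, 0.11144774407148361), 162.7967071533203)
```

View pics/wrist1.png

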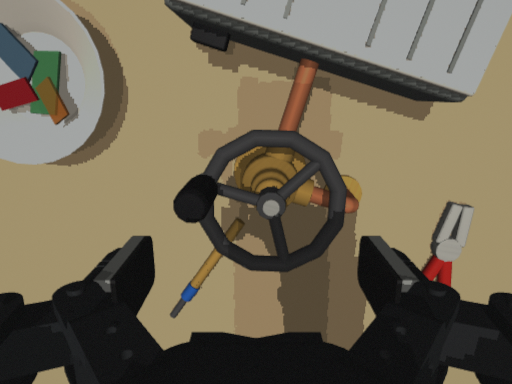

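The wrist view shows the handle at (196,199), the hub at (270,207) and open fingers at the lower corners. The arm stopped at y = 0.042 with a slight tilt, so I'll check the joints for a limit.

```bash
python3 - <<'E'
from h import *
o=get_obs(); print({k:np.round(o[k],3).tolist() for k in('joint_positions','qd','ee_pos','tcp_rot')})
E
```

```text
{'joint_positions': [0.059, 0.282, -0.167, 1.121, 0.034, 3.141], 'qd': [-0.0, -0.006, 0.006, -0.002, 0.001, 0.0], 'ee_pos': [0.53, 0.042, 0.228], 'tcp_rot': [-0.017, 0.999, 0.03, -0.0]}
```

Joint 6 is at its limit (3.14). I'll turn the tool to yaw 90° so that tool x is world +y and tool y is world +x, and remove the tilt.

Emit:
step_arm(moves="-0.0162 0 0 0 0 0 1;0 0 -0.0595 0 0 0 1;0 0 -0.0595 0 0 0 1;0 0 -0.0595 0 0 0 1;0 0 -0.0595 0 0 0 1;0 0 -0.0595 0 0 0 1;0 0 -0.0595 0 0 0 1;0 0 -0.0595 0 0 0 1;0 0 -0.0595 0 0 0 1;0 0 -0.0595 0 0 0 1")

```text
time: 3.48
ee_pos: [0.5311, 0.0368, 0.228]
tcp_rot: [-0.002, 0.827, 0.562, 0.002]
force: [-0.7, -0.3, -0.0]
grip_width: 0.0854
gripper_force: 0.0
```

Emit:
step_arm(moves="0 0 -0.0595 0 0 0 1;0 0 -0.0595 0 0 0 1;0 0 -0.0595 0 0 0 1;0 0 0 0.45 0 0 1;0 0 0 0.45 0 0 1;0 0 0 0.45 0 0 1;0 0 0 0 0 0 1;0 0 0 0 0 0 1;0 0 0 0 0 0 1;0 0 0 0 0 0 1")

```text
time: 4.32
ee_pos: [0.5311, 0.0771, 0.2273]
tcp_rot: [-0.002, 0.71, 0.704, 0.001]
force: [0.5, -1.0, -0.5]
grip_width: 0.0853
gripper_force: 0.0
```

```bash
python3 - <<'E'
from h import *
o=get_obs(); print({k:np.round(o[k],4).tolist() for k in('joint_positions','force','ee_pos','tcp_rot')})
E
```

```text
{'joint_positions': [0.1417, 0.2902, -0.1558, 1.1246, 0.0043, 1.7212], 'force': [0.4916, -0.9752, -0.4539], 'ee_pos': [0.5311, 0.0771, 0.2273], 'tcp_rot': [-0.0017, 0.7102, 0.704, 0.0014]}
```

Emit:
step_arm(moves="0 0 -0.004 0.18 0 0 1;0 0 0 0 0 0.5 1;0 0 0 0 0 0.6 1;0 0 0 0 0 0.6 1;0 0 0 0 0 0.6 1;0 0 0 0 0 0.37 1;0 0 0 0 0 0 1;0 0 0 0 0 0 0.5;0 0 0 0 0 0 0.2;0 0 0 0 0 0 0.1", force=60)

```text
time: 5.15
ee_pos: [0.532, 0.0834, 0.1482]
tcp_rot: [-0.001, 0.707, 0.707, 0.002]
force: [0.2, 0.3, 0.4]
grip_width: 0.0517
gripper_force: 0.0
```

Emit:
step_arm(moves="0 0 0 0 0 0 0;0 0 0 0 0 0 0;0 0 0 0 0 0 0;0 0 0 0 0 0 0;0 0 0 0 0 0 0;0 0 0 0 0 0 0;0 0 0 0 0 0 0;0 0 0 0 0 0 0;0 0 0 0 0 0 0;0 0 0 0 0 0 0")

```text
time: 5.98
ee_pos: [0.5313, 0.0833, 0.148]
tcp_rot: [-0.002, 0.707, 0.707, 0.002]
force: [-1.2, -0.5, 5.9]
grip_width: 0.0202
gripper_force: 58.6
```

```bash
python3 - <<'E'
from h import *
shot('scene'); im=np.load('/tmp/scene.npz')['im']; cv2.imwrite('pics/s2.png',cv2.resize(im[110:270,180:340,::-1],(640,640)))
E
```

```text
(no output)
```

View pics/s2.png

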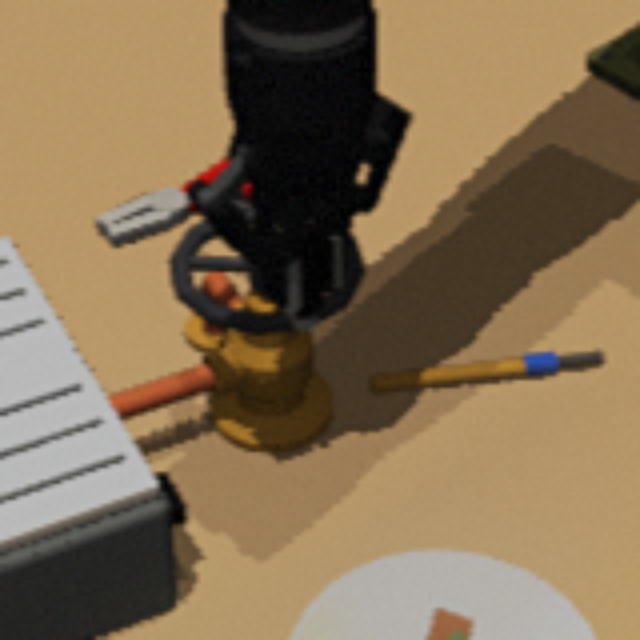

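The scene crop shows the fingers closed round the handle at about (305,285). The width reads 20 mm at 59 N, so it is a good grip. Now I lead it clockwise in 15° chords, 10 per call.

Emit:
step_arm(moves="0 0 0 -0.166 0.402 0 0;0 0 0 -0.265 0.345 0 0;0 0 0 -0.345 0.265 0 0;0 0 0 -0.402 0.166 0 0;0 0 0 -0.431 0.057 0 0;0 0 0 -0.431 -0.057 0 0;0 0 0 -0.402 -0.166 0 0;0 0 0 -0.345 -0.265 0 0;0 0 0 -0.265 -0.345 0 0;0 0 0 -0.166 -0.402 0 0", force=60)

```text
time: 6.87
ee_pos: [0.5332, -0.0126, 0.148]
tcp_rot: [-0.001, 0.707, 0.707, 0.004]
force: [2.4, 5.3, 4.3]
grip_width: 0.0202
gripper_force: 58.8
```

```bash
cat >> h.py <<'E'
def ang(c=(.519,.0349)):
    o=get_obs(); p=np.array(o['ee_pos'])[:2]-c
    print('t',round(o['time'],2),'phi',np.degrees(np.arctan2(p[1],p[0])).round(2),'r',np.hypot(*p).round(4),np.round(o['ee_pos'],4),np.round(o['force'],1),np.round(o['ft_torque'],2),np.round(o['grip_width'],4),np.round(o['tcp_rot'],3),np.round(o['joint_positions'],2))
E
python3 -c "from h import *;ang()"
```

```text
t 6.87 phi -73.31 r 0.0496 [ 0.5332 -0.0126  0.148 ] [2.4 5.3 4.3] [ 1.02 -0.32  0.04] 0.0202 [-0.001  0.707  0.707  0.004] [-0.03  0.34 -0.31  0.92  0.01  1.54]
```

Emit:
step_arm(moves="0 0 0 -0.057 -0.431 0 0;0 0 0 0.057 -0.431 0 0;0 0 0 0.166 -0.402 0 0;0 0 0 0.265 -0.345 0 0;0 0 0 0.345 -0.265 0 0;0 0 0 0.402 -0.166 0 0;0 0 0 0.431 -0.057 0 0;0 0 0 0 0 0 0;0 0 0 0 0 0 0;0 0 0 0 0 0 0")

```text
time: 7.7
ee_pos: [0.4678, 0.0366, 0.1479]
tcp_rot: [-0.003, 0.707, 0.708, 0.003]
force: [-3.1, 2.8, 8.7]
grip_width: 0.0206
gripper_force: 59.6
```

```bash
python3 -c "from h import *;ang()"
```

```text
t 7.7 phi 178.11 r 0.0512 [0.4678 0.0366 0.1479] [-3.1  2.8  8.7] [0.48 0.61 0.04] 0.0206 [-0.003  0.707  0.708  0.003] [ 0.07  0.24 -0.45  0.88  0.01  1.64]
```

Emit:
step_arm(moves="0 0 0 0.145 0.011 0 0;0 0 0 0.143 0.024 0 0;0 0 0 0.07 0.015 0 0;0 0 0 0.07 0.018 0 0;0 0 0 0 0 0 0;0 0 0 0 0 0 0;0 0 0 0 0 0 0;0 0 0 0 0 0 0;0 0 0 0 0 0 0;0 0 0 0 0 0 0")

```text
time: 8.53
ee_pos: [0.4693, 0.0471, 0.1479]
tcp_rot: [-0.001, 0.707, 0.707, 0.0]
force: [-3.9, -4.7, 10.9]
grip_width: 0.0205
gripper_force: 59.8
```

```bash
python3 -c "from h import *;ang()"
```

```text
t 8.53 phi 166.21 r 0.0512 [0.4693 0.0471 0.1479] [-3.9 -4.7 10.9] [-0.76  0.81  0.  ] 0.0205 [-0.001  0.707  0.707  0.   ] [ 0.1   0.24 -0.45  0.88  0.    1.67]
```

Emit:
step_arm(moves="0 0 0 0.05 0.013 0 0;0 0 0 0 0 0 0;0 0 0 0.05 0.014 0 0;0 0 0 0 0 0 0;0 0 0 0 0 0 0;0 0 0 0 0 0 0;0 0 0 0 0 0 0;0 0 0 0 0 0 0;0 0 0 0 0 0 0;0 0 0 0 0 0 0")

```text
time: 9.37
ee_pos: [0.4693, 0.0474, 0.1478]
tcp_rot: [0.001, 0.708, 0.707, -0.002]
force: [-5.0, -11.2, 12.2]
grip_width: 0.0206
gripper_force: 60.0
```

```bash
python3 -c "from h import *;ang()"
```

```text
t 9.37 phi 165.88 r 0.0512 [0.4693 0.0474 0.1478] [ -5.  -11.2  12.2] [-2.24  1.01  0.  ] 0.0206 [ 0.001  0.708  0.707 -0.002] [ 0.1   0.24 -0.45  0.89 -0.    1.68]
```

Emit:
step_arm(moves="0 0 0 0.05 0.013 0 0;0 0 0 0.05 0.013 0 0;0 0 0 0 0 0 0;0 0 0 0 0 0 0;0 0 0 0 0 0 0;0 0 0 0 0 0 0;0 0 0 0 0 0 0;0 0 0 0 0 0 0;0 0 0 0 0 0 0;0 0 0 0 0 0 0")

```text
time: 10.2
ee_pos: [0.4694, 0.0477, 0.1478]
tcp_rot: [0.002, 0.708, 0.706, -0.005]
force: [-6.8, -19.3, 15.2]
grip_width: 0.02
gripper_force: 60.2
```

```bash
python3 -c "from h import *;ang((.518,.0352))"
```

```text
t 10.2 phi 165.59 r 0.0502 [0.4694 0.0477 0.1478] [ -6.8 -19.3  15.2] [-3.83  1.26  0.02] 0.02 [ 0.002  0.708  0.706 -0.005] [ 0.11  0.24 -0.44  0.89 -0.01  1.68]
```

The wheel is shut against its stop: 19 N of reaction and no more motion, at φ ≈ 166.2° as the grinder's −x side predicts. The refined stem centre is (0.518, 0.0352). Now I go two turns anticlockwise, to φ = 166.2 + 720.

Emit:
step_arm(moves="0 0 0 -0.31 -0.05 0 0;0 0 0 -0.31 -0.083 0 0;0 0 0 -0.431 0.057 0 0;0 0 0 -0.402 0.166 0 0;0 0 0 -0.345 0.265 0 0;0 0 0 -0.265 0.345 0 0;0 0 0 -0.166 0.402 0 0;0 0 0 -0.057 0.431 0 0;0 0 0 0.057 0.431 0 0;0 0 0 0.166 0.402 0 0")

```text
time: 11.03
ee_pos: [0.5429, -0.0083, 0.1479]
tcp_rot: [-0.002, 0.707, 0.707, 0.001]
force: [-5.4, 1.2, 10.7]
grip_width: 0.0201
gripper_force: 59.7
```

```bash
python3 -c "from h import *;ang((.518,.0352))"
```

```text
t 11.03 phi -60.21 r 0.0501 [ 0.5429 -0.0083  0.1479] [-5.4  1.2 10.7] [ 0.26  1.04 -0.01] 0.0201 [-0.002  0.707  0.707  0.001] [-0.02  0.35 -0.28  0.94  0.    1.55]
```

Exactly on the circle at 300°. Next is 300→450.

Emit:
step_arm(moves="0 0 0 0.265 0.345 0 0;0 0 0 0.345 0.265 0 0;0 0 0 0.402 0.166 0 0;0 0 0 0.431 0.057 0 0;0 0 0 0.431 -0.057 0 0;0 0 0 0.402 -0.166 0 0;0 0 0 0.345 -0.265 0 0;0 0 0 0.265 -0.345 0 0;0 0 0 0.166 -0.402 0 0;0 0 0 0.057 -0.431 0 0")

```text
time: 11.87
ee_pos: [0.5194, 0.0852, 0.148]
tcp_rot: [0.0, 0.707, 0.707, 0.002]
force: [3.3, -5.2, 3.0]
grip_width: 0.0203
gripper_force: 58.9
```

```bash
python3 -c "from h import *;ang((.518,.0352))"
```

```text
t 11.87 phi 88.41 r 0.0501 [0.5194 0.0852 0.148 ] [ 3.3 -5.2  3. ] [-1.03 -0.54 -0.04] 0.0203 [0.    0.707 0.707 0.002] [ 0.16  0.32 -0.33  0.92  0.    1.73]
```

450→600→750.

Emit:
step_arm(moves="0 0 0 -0.057 -0.431 0 0;0 0 0 -0.166 -0.402 0 0;0 0 0 -0.265 -0.345 0 0;0 0 0 -0.345 -0.265 0 0;0 0 0 -0.402 -0.166 0 0;0 0 0 -0.431 -0.057 0 0;0 0 0 -0.431 0.057 0 0;0 0 0 -0.402 0.166 0 0;0 0 0 -0.345 0.265 0 0;0 0 0 -0.265 0.345 0 0")

```text
time: 12.7
ee_pos: [0.4924, -0.0082, 0.1479]
tcp_rot: [-0.003, 0.707, 0.707, 0.002]
force: [-0.2, 5.6, 10.0]
grip_width: 0.0202
gripper_force: 59.9
```

Emit:
step_arm(moves="0 0 0 -0.166 0.402 0 0;0 0 0 -0.057 0.431 0 0;0 0 0 0.057 0.431 0 0;0 0 0 0.166 0.402 0 0;0 0 0 0.265 0.345 0 0;0 0 0 0.345 0.265 0 0;0 0 0 0.402 0.166 0 0;0 0 0 0.431 0.057 0 0;0 0 0 0.431 -0.057 0 0;0 0 0 0.402 -0.166 0 0")

```text
time: 13.53
ee_pos: [0.5619, 0.0588, 0.1479]
tcp_rot: [0.0, 0.708, 0.707, 0.001]
force: [-0.9, -4.6, 8.5]
grip_width: 0.0201
gripper_force: 59.6
```

```bash
python3 -c "from h import *;ang((.518,.0352))"
```

```text
t 13.53 phi 28.25 r 0.0498 [0.5619 0.0588 0.1479] [-0.9 -4.6  8.5] [-0.89  0.31 -0.01] 0.0201 [0.    0.708 0.707 0.001] [ 0.1   0.39 -0.23  0.96  0.    1.68]
```

750→870 (nominal 150°), then hold.

Emit:
step_arm(moves="0 0 0 0.345 -0.265 0 0;0 0 0 0.265 -0.345 0 0;0 0 0 0.166 -0.402 0 0;0 0 0 0.057 -0.431 0 0;0 0 0 -0.057 -0.431 0 0;0 0 0 -0.166 -0.402 0 0;0 0 0 -0.265 -0.345 0 0;0 0 0 -0.345 -0.265 0 0;0 0 0 0 0 0 0;0 0 0 0 0 0 0")

```text
time: 14.37
ee_pos: [0.4736, 0.0586, 0.1479]
tcp_rot: [-0.001, 0.708, 0.707, 0.001]
force: [-1.6, -1.6, 10.5]
grip_width: 0.0201
gripper_force: 59.8
```

```bash
python3 -c "from h import *;ang((.518,.0352))"
```

```text
t 14.37 phi 152.23 r 0.0502 [0.4736 0.0586 0.1479] [-1.6 -1.6 10.5] [-0.24  0.45 -0.01] 0.0201 [-0.001  0.708  0.707  0.001] [ 0.12  0.25 -0.44  0.89  0.    1.69]
```

Emit:
step_arm(moves="0 0 0 -0.12 -0.06 0 0;0 0 0 -0.12 -0.045 0 0;0 0 0 -0.12 -0.035 0 0;0 0 0 0 0 0 0;0 0 0 0 0 0 0;0 0 0 0 0 0 0;0 0 0 0 0 0 0;0 0 0 0 0 0 0;0 0 0 0 0 0 0;0 0 0 0 0 0 0")

```text
time: 15.2
ee_pos: [0.4698, 0.049, 0.1479]
tcp_rot: [-0.002, 0.707, 0.707, 0.001]
force: [-2.0, 1.5, 10.7]
grip_width: 0.0203
gripper_force: 60.0
```

```bash
python3 -c "from h import *;ang((.518,.0352))"
```

```text
t 15.2 phi 164.03 r 0.0502 [0.4698 0.049  0.1479] [-2.   1.5 10.7] [ 0.21  0.48 -0.03] 0.0203 [-0.002  0.707  0.707  0.001] [ 0.1   0.24 -0.45  0.88  0.01  1.67]
```

Emit:
step_arm(moves="0 0 0 -0.035 -0.008 0 0;0 0 0 -0.03 -0.007 0 0;0 0 0 0 0 0 0;0 0 0 0 0 0 0;0 0 0 0 0 0 0;0 0 0 0 0 0 0;0 0 0 0 0 0 0;0 0 0 0 0 0 0;0 0 0 0 0 0 0;0 0 0 0 0 0 0")

```text
time: 16.03
ee_pos: [0.4694, 0.0475, 0.1479]
tcp_rot: [-0.002, 0.707, 0.707, 0.002]
force: [-1.9, 3.0, 10.8]
grip_width: 0.0204
gripper_force: 59.9
```

```bash
python3 - <<'E'
from h import *
ang((.518,.0352)); a,_=shot('scene'); b,_=shot('top'); f=lambda i,y,x:cv2.resize(i[y:y+130,x:x+130,::-1],(390,390),interpolation=cv2.INTER_CUBIC)
cv2.imwrite('pics/end.png',np.hstack([f(a,130,200),f(b,120,190)]))
E
```

```text
t 16.03 phi 165.8 r 0.0501 [0.4694 0.0475 0.1479] [-1.9  3.  10.8] [ 0.51  0.42 -0.03] 0.0204 [-0.002  0.707  0.707  0.002] [ 0.1   0.24 -0.45  0.88  0.01  1.67]
```

View pics/end.png

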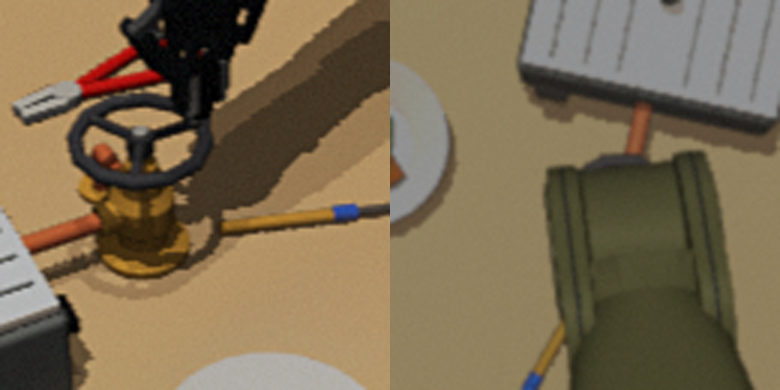

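The scene crop shows the fingers still on the handle, on the side of the wheel away from the grinder, at about (195,105). The cutter, pliers and bowl haven't moved. One last 0.3 mm trim.

Emit:
step_arm(moves="0 0 0 -0.012 -0.003 0 0;0 0 0 0 0 0 0;0 0 0 0 0 0 0;0 0 0 0 0 0 0;0 0 0 0 0 0 0;0 0 0 0 0 0 0;0 0 0 0 0 0 0;0 0 0 0 0 0 0;0 0 0 0 0 0 0;0 0 0 0 0 0 0")

```text
time: 16.97
ee_pos: [0.4693, 0.0472, 0.1479]
tcp_rot: [-0.002, 0.707, 0.707, 0.002]
force: [-2.7, 3.2, 11.3]
grip_width: 0.02
gripper_force: 59.9
```

```bash
python3 -c "
from h import *
ang((.518,.0352)); print(r.close_job())"
```

```text
t 16.97 phi 166.1 r 0.0501 [0.4693 0.0472 0.1479] [-2.7  3.2 11.3] [ 0.56  0.43 -0.04] 0.02 [-0.002  0.707  0.707  0.002] [ 0.1   0.24 -0.45  0.88  0.01  1.67]
the job is handed in; nothing more can be done
None
```

I shut the valve against its stop, backed it off two full turns (within about 0.3° by the measured tool position), and handed the job in at 17 s with the handle still gripped at 60 N and the bowl, pliers and cutter untouched.

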